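Latch the waffle iron and hold its index plunger out

TASK

Get the waffle iron ready to be turned over: swing the raised hasp at the front of the lid all the way down over its catch, so the lid cannot fall open, and only then pull the black knob of the sprung index plunger, on the bracket at the iron's left end, fully back so that its pin is clear of the hole in the index disc. Finish while still gripping the knob and holding it fully back, so that I can turn the iron by the crank; leave the things standing around where they are.

Things in the scene. Friction and masses are not known exactly. Their poses are not given: they have to be found in the camera images.
- waffle_iron: Turn-over waffle iron, fixed to the surface. Origin: centre of its underside; x to its back, y to its left, z up. Bright metal base 170 deep x 270 wide x 36 high, two pillars 168 high (outer faces 244 apart), between them a round dark head 170 across on a left-right shaft 145 up; it does not move. Closed lid's top 184 up. Crank (right end) and black lifting grip (lid, front right) are not used.
- hasp (a joint): Angle of the steel hasp at the front of the lid, rad: 0 = hanging straight down over the catch (its stop), pi/2 = level out to the front, up to 2.9. Starts raised, 1.9 to 2.6. The hinge is stiff: it stays where it is left; about 0.5 N at the tip moves it.
- hasp_hinge (a point): Middle of the hasp's hinge axis (the axis is the iron's y): 106 mm in front of the iron's origin, 172 above the surface, 21 in front of the head's rim. The knuckle is 10 thick and no wider than the hasp.
- hasp_tip (a point): Middle of the hasp's free end, 62 mm from the hinge axis. The hasp is a flat plate 26 wide (along the iron's y), 3 thick, with a slot 13 wide from 23 to 47 from the hinge and a 6 mm lip on its outer face at the end. 18 mm are free between the closed hasp and the pan behind it. It can be pinched by its two long edges, or pushed.
- catch (a point): Centre of the front end of the catch, a fixed steel nose 9 mm wide, 14 tall on the lower pan, 36 below the hinge axis. The closed hasp's slot lies over it; its front end stands 10 in front of the hasp's middle plane.
- index_plunger (a joint): Travel of the sprung index plunger along its axis, m: 0 = pin seated in the index disc's hole, 0.014 = fully back against its stop; the pin's end leaves the hole at 0.010. The spring pulls it home with 4 N at 0, 10 N at 0.014; let go, it snaps home.
- plunger_knob (a point): Grip centre of the black mushroom knob, on its axis; moves with it. z axis = pull direction: up, leaning 25 degrees to the iron's front. Head 31 mm across, from 10 below to 10 above this point; under it a 19 waist, steel barrel from 22 below, 26 wide bracket from 29 below. Seated: 140 left and 37 in front of the iron's origin, 224 up. Fingers have 40 free left and right of the knob.
- mug_2: green mug, 79 mm across without its handle, 98 mm tall, origin under its centre; bystander at the left
- jam_jar_1: round jam jar, 60 mm across, 70 mm tall, origin under its centre; bystander at the left
- jam_jar_2: round jam jar, 60 mm across, 70 mm tall, origin under its centre; bystander at the left
- plate: white plate, 190 mm across, 18 mm tall, with a brioche bun on it, origin under its centre; bystander at the right
- choc_muffin_4: chocolate muffin in a silver case, 80 mm across, 57 mm tall, origin under its centre; bystander to the right of the iron
- pastry_brush: pastry brush, 190 mm long along its x, lying flat in front of the iron's right half, about 20 mm tall; bystander

How it is judged:
By the outcome, as a careful person would: the job done as asked, in the order asked, and still so for the second after the job is handed in, while the arm keeps its last pose, push and grip.
It also fails if it takes over 51 s, if anything falls off the work surface, if the arm or the gripper's body presses on something with over 40 N, if the wrist force passes 120 N, or if a joint passes its speed limit or range.

ROBOT

A 7-joint arm with a two-finger parallel gripper is mounted at the origin on a cart in front of the work surface, level with it; the furniture and walls round the work are solid. World frame = base frame: x ahead of the robot, y to its left, z up, the work surface at z = 0. Lengths are in m, angles in rad, forces in N, time in s.
With the tool pointing down it reaches from about 0.4 to 0.85 m from the base axis. Payload 4.5 kg.
Tool frame: the origin (TCP) lies midway between the tips of the shut fingers; the grasp point (between the pads) lies 19 mm behind it (r.grip_point_offset is the distance from the TCP to the grasp point, in m); z points along the fingers, y is the line along which they close (so a half turn about z gives the same grasp; the last joint's range is limited). The gripper opens to 88 mm and grips with 3 to 60 N. Pads are 18 mm wide; open, the fingers measure 123 mm over their backs; the gripper's body (75 mm by 187 mm) begins 45 mm behind the grasp point.
Start: joints at [1.201, 0.689, -0.195, 1.565, 0.157, 0.902, -0.215], TCP at [0.246, -0.575, 0.239] pointing down, gripper open.
Joint ranges: [-3.01, 3.01], [-0.46, 2.08], [-1.47, 1.51], [0.13, 2.56], [-1, 4.14], [0.04, 2.09], [-2.66, 2.66]. Speed limits (rad/s): [2.57, 2.57, 3.14, 3.14, 3.14, 3.14, 3.14].

INTERFACE

Orientations are given as a unit quaternion [x, y, z, w].
In Python, from plant import r, optics gives the robot as it stands.
- The arm moves only by the shell command python3 -m pendant 'ROWS' [OPENING] [FORCE]. ROWS is JSON, a list of rows, each a list of 6 numbers: the shift along the tool's x, y, z as a fraction of full scale, then the turn, a rotation vector about the tool's x, y, z as a fraction of full scale. A call has 1 to 5 rows; each row shifts and turns the commanded pose from where the row before left it, along the tool's axes as they then stand; what a row does not reach is not made up. Full scale, the value 1, is 0.025 m for a shift and pi rad for a turn. A row lasts 1/12 s, in which the tool goes at most 41.7 mm and 7.16 degrees, less where a joint would pass 70% of its speed; a pose out of reach is approached as far as the arm can. A call with a number of a shift or a turn outside -1 to 1 is refused whole. A call with a gripper value outside its range is refused whole. OPENING is the opening, from -1 (shut) to 1 (fully open), set as the call begins (- or left out, the last holds). The fingers move at their own pace and stop on an object; FORCE is the grip in N (left out, the last holds). Time passes only in rows, so rows that do not move let the fingers close. It gives the time, the measured TCP pose, the force, the opening and the grip force at its end, in the units of the state.
- r.get_state(): the state, without advancing time (a new reading comes with each control period).
- optics.snapshot(name): name is "side" or "top" or "wrist"; returns (picture, depth): 400x640x3 uint8, blue, green, red; 400x640 float32, m along the optical axis (not along the pixel's ray), 0 where there is no reading.
- optics.calibration(name): a dict with "vfov" (degrees; the focal length in pixels is half the picture's height over the tangent of half this angle, whatever the lens; pixels are square), "cx", "cy" (the principal point, pixels), "cam_to_world" (4x4, takes a point from camera to world coordinates); the wrist camera has in their place "tool_from_camera" (4x4, takes a point from camera to tool coordinates, whose origin is the TCP and whose axes are the flange's). Camera axes: x right, y up, looking along -z (the intrinsics and any distortion apply to the point x, -y, -z); pixel columns grow to the right and rows downward; lengths in m; the calibration is good to about 2 mm. A picture is of the moment at which its call begins: read the wrist's pose just before it. calibration takes no time and is no camera call.
- r.finish_job(): hands the job in; it is judged then, once.
The state is a dict: "clock": time; "q": joint angles; "qd": joint speeds; "joint_torque": joint torques, N m; "tool_pos": TCP position; "eef_rot": TCP orientation; "contact_force": force on the tool from outside, world axes, zero at the start; "moment": the same for the moment, N m; "opening": opening from 0.0 (shut) to 1.0 (fully open); "finger_force": force on a finger pad.
Only numpy, scipy, OpenCV 4.12 (cv2) and the standard library are available. Lean on these libraries where they do the work, as an engineer would, in place of code of your own. Each camera call takes 0.05 s, during which the arm holds its last target. There are 200 camera calls.

## Working session

There is one attempt and no reset: what is moved stays moved. The work goes in short steps, Python scripts to look and compute and a shell command to move; the robot and the scene stay as the last step left them, time stands still between calls to the robot, and variables do not carry over. Pictures are saved under pics/ and viewed, at most 10 in all, crops included, and the job is handed in when it is done.

```bash
ls; mkdir -p pics; python3 - <<'E'
from plant import r, optics
import cv2,numpy as np
s=r.get_state();print({k:np.round(v,3).tolist() for k,v in s.items()})
for n in("side","top"):
    im,d=optics.snapshot(n);cv2.imwrite(f"pics/{n}0.png",im);np.save(f"{n}0.npy",d)
    c=optics.calibration(n);print(n,c)
print(optics.calibration("wrist"))
E
```

```text
pics
{'clock': 0.0, 'q': [1.201, 0.69, -0.195, 1.566, 0.157, 0.903, -0.215], 'qd': [-0.002, 0.0, 0.001, -0.0, 0.001, 0.001, 0.001], 'joint_torque': [0.001, -52.757, -1.267, -15.343, -0.053, 0.006, 0.0], 'tool_pos': [0.245, -0.574, 0.238], 'eef_rot': [0.98, 0.201, -0.0, -0.001], 'contact_force': [0.196, 0.689, 0.059], 'moment': [-0.061, 0.037, -0.01], 'finger_force': 0.0, 'opening': 0.998}
side {'vfov': 52.95948762039591, 'cx': 317.8324601620022, 'cy': 195.11361335480163, 'cam_to_world': array([[ 0.84987085,  0.4570772 , -0.26229747,  0.16261967],
       [-0.52695535,  0.74286255, -0.41288411, -0.53086108],
       [ 0.00613105,  0.48911722,  0.87219651,  1.38323099],
       [ 0.        ,  0.        ,  0.        ,  1.        ]])}
top {'vfov': 42.662198180941026, 'cx': 326.83127428120974, 'cy': 199.4544168774223, 'cam_to_world': array([[ 0.0234274 ,  0.99521024, -0.09490908,  0.39062054],
       [-0.99971341,  0.02378895,  0.00267958,  0.02179384],
       [ 0.00492454,  0.09481911,  0.99548234,  1.6764268 ],
       [ 0.        ,  0.        ,  0.        ,  1.        ]])}
{'vfov': 61.85364914301759, 'cx': 317.9910687017282, 'cy': 198.31418561233787, 'tool_from_camera': array([[-3.14352669e-04,  9.53129210e-01,  3.02563397e-01,
         7.83463002e-02],
       [ 9.99999945e-01,  2.68541341e-04,  1.93010973e-04,
        -4.36505858e-04],
       [ 1.02713616e-04,  3.02563441e-01, -9.53129243e-01,
        -1.46011909e-01],
       [ 0.00000000e+00,  0.00000000e+00,  0.00000000e+00,
         1.00000000e+00]])}
```

View pics/side0.png

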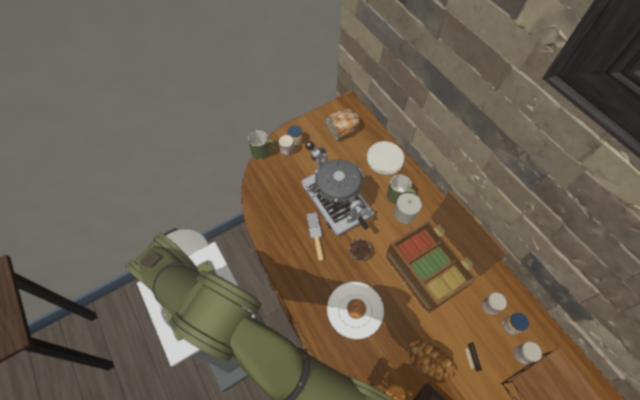

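View pics/top0.png

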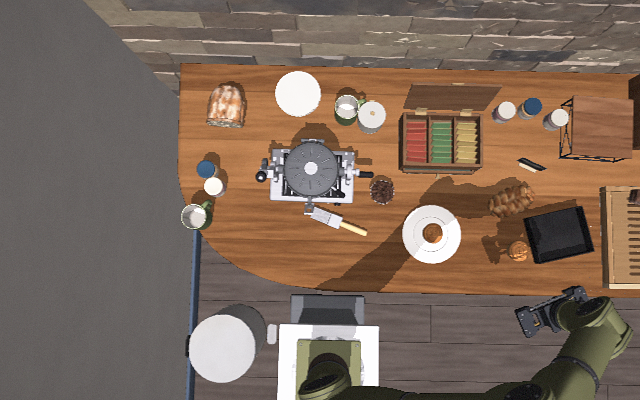

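The side view shows the iron at about (340,190). The top view shows it at about (312,172), with the black knob at about (261,176) and the hasp near (310,207). I'll enlarge the top view.

```bash
cat > h.py <<'E'
import numpy as np,cv2
from plant import r,optics
from scipy.spatial.transform import Rotation as R
def deproj(n,u,v,d,T=None,c=None):
    c=c or optics.calibration(n); f=200/np.tan(np.radians(c["vfov"]/2))
    u,v,d=np.broadcast_arrays(np.asarray(u,float),np.asarray(v,float),np.asarray(d,float))
    p=np.stack([(u-c["cx"])*d/f,-(v-c["cy"])*d/f,-d],-1)
    T=c["cam_to_world"] if T is None else T
    return p@T[:3,:3].T+T[:3,3]
def wristT(s,c): 
    T=np.eye(4);T[:3,:3]=R.from_quat(s["eef_rot"]).as_matrix();T[:3,3]=s["tool_pos"];return T@c["tool_from_camera"]
def cloud(n,d,T=None):
    v,u=np.mgrid[0:400,0:640];return deproj(n,u,v,d,T)
def proj(n,p,T=None):
    c=optics.calibration(n);f=200/np.tan(np.radians(c["vfov"]/2));T=c["cam_to_world"] if T is None else T
    q=(np.asarray(p)-T[:3,3])@T[:3,:3];return np.stack([c["cx"]+f*q[...,0]/-q[...,2],c["cy"]+f*q[...,1]/q[...,2]],-1)
E
python3 - <<'E'
from h import *
im=cv2.imread("pics/top0.png");d=np.load("top0.npy")
cv2.imwrite("pics/topc.png",cv2.resize(im[130:230,250:390],None,fx=5.5,fy=5.5,interpolation=cv2.INTER_CUBIC))
P=cloud("top",d)
np.set_printoptions(precision=3,suppress=True)
for u,v in[(311,168),(261,176),(310,207),(309,210),(308,205),(430,120),(280,150),(275,200)]:print(u,v,P[v,u])
# base top z~.036 region extents
m=(abs(P[...,2]-.036)<.008)&(P[...,0]>.3)&(abs(P[...,1]-.05)<.3)
m[:, :255]=0;m[:,390:]=0;m[:140]=0;m[225:]=0
m=cv2.morphologyEx(m.astype(np.uint8),cv2.MORPH_OPEN,np.ones((2,2)))>0
print(cv2.minAreaRect(P[m][:,:2].astype(np.float32)),m.sum())
# lid at z~.18
m=(abs(P[...,2]-.184)<.006)&(P[...,0]>.3)
m[:, :255]=0;m[:,390:]=0;m[:130]=0;m[205:]=0
print(m.sum(),cv2.minEnclosingCircle(P[m][:,:2].astype(np.float32)),np.median(P[m],0))
m=(P[...,2]>.2)&(P[...,2]<.26);m[:,:250]=0;m[:,275:]=0;m[:160]=0;m[190:]=0
print("knob",m.sum(),P[m].mean(0),P[m].min(0),P[m].max(0))
E
```

```text
311 168 [0.624 0.066 0.187]
261 176 [0.59  0.206 0.24 ]
310 207 [0.509 0.066 0.192]
309 210 [0.514 0.075 0.004]
308 205 [0.515 0.072 0.185]
430 120 [ 0.812 -0.311  0.051]
280 150 [0.705 0.173 0.035]
275 200 [0.542 0.184 0.033]
((0.5932261347770691, 0.033043697476387024), (0.3865355849266052, 0.3026111423969269), 46.116844177246094) 1466
1541 ((0.5892647504806519, 0.08955581486225128), 0.12996076047420502) [0.623 0.068 0.182]
knob 150 [0.596 0.205 0.224] [0.574 0.179 0.2  ] [0.616 0.225 0.245]
```

View pics/topc.png

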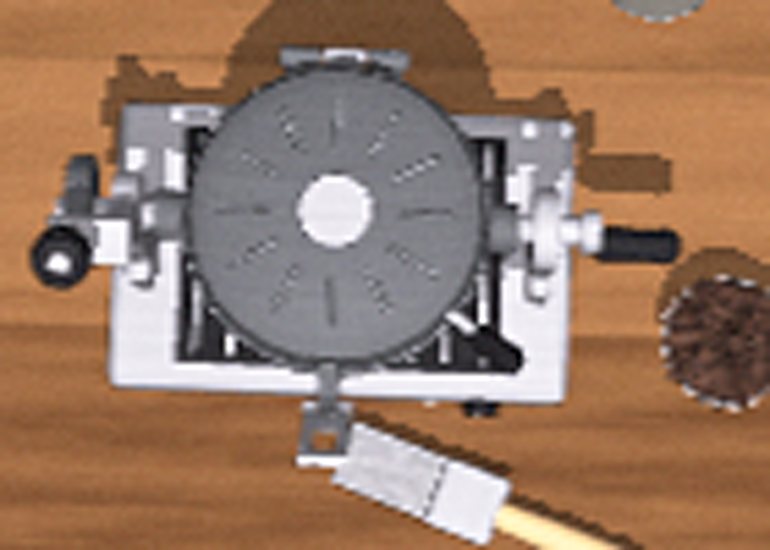

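The crop shows the base corners at (108,387), (567,402), (122,102) and (577,118). The lid centre is at (334,210), the knob top at (60,258) and the raised hasp at x 298–352, y 405–467.

```bash
python3 - <<'E'
from h import *
np.set_printoptions(precision=4,suppress=True)
c=optics.calibration("top");f=200/np.tan(np.radians(c["vfov"]/2));T=c["cam_to_world"]
def atz(x,y,z):
    u=250+(x+.5)/5.5-.5;v=130+(y+.5)/5.5-.5
    ray=T[:3,:3]@np.array([(u-c["cx"])/f,-(v-c["cy"])/f,-1]);return T[:3,3]+ray*(z-T[2,3])/ray[2]
fl,fr,bl,br=[atz(*p,.036) for p in((108,387),(567,402),(122,102),(577,118))]
print("base",fl,fr,bl,br,np.linalg.norm(fl-fr),np.linalg.norm(bl-fl))
o=(fl+fr+bl+br)/4
yv=(fl-fr+bl-br);yaw=np.arctan2(-yv[0],yv[1]);xv=bl-fl+br-fr;print("o",o,"yaw",yaw,np.arctan2(xv[1],xv[0]))
print("lid",atz(334,210,.184))
ya=yaw; X=np.array([np.cos(ya),np.sin(ya),0]);Y=np.array([-np.sin(ya),np.cos(ya),0])
lid=atz(334,210,.184);
for nm,oo in(("base",o),("lid",lid)):
    oo=oo*[1,1,0]; k=oo-.037*X+.140*Y+[0,0,.224]; h=oo-.106*X+[0,0,.172]
    print(nm,"knob",k,proj("top",k),"hinge",h,proj("top",h))
print("seen knob px",250+60/5.5-.5, 130+258/5.5-.5)
d=np.load("top0.npy");P=cloud("top",d)
L=(P[198:218,300:320]-lid*[1,1,0]);A=np.stack([L@X,L@Y,L[...,2]],-1)
for j in range(20):
    print(198+j,[f"{A[j,i,0]*1e3:.0f},{A[j,i,1]*1e3:.0f},{A[j,i,2]*1e3:.0f}" for i in range(3,16,2)])
E
```

```text
base [0.541  0.2025 0.036 ] [ 0.5386 -0.066   0.036 ] [0.7101 0.2    0.036 ] [ 0.707  -0.0688  0.036 ] 0.2685130308417246 0.16911566339028677
o [0.6242 0.0669 0.036 ] yaw -0.010090710206785829 -0.015593338638008448
lid [0.6254 0.0686 0.184 ]
base knob [0.5886 0.2073 0.224 ] [261.0773 177.1685] hinge [0.5182 0.068  0.172 ] [309.655  204.4091]
lid knob [0.5898 0.2089 0.224 ] [260.5229 176.7224] hinge [0.5194 0.0696 0.172 ] [309.1136 203.9744]
seen knob px 260.40909090909093 176.4090909090909
198 ['-76,25,38', '-75,19,28', '-76,12,40', '-89,1,175', '-75,-1,35', '-75,-7,34', '-75,-14,36']
199 ['-79,25,38', '-79,18,43', '-79,12,40', '-92,1,179', '-79,-1,41', '-78,-8,38', '-78,-14,40']
200 ['-83,24,42', '-82,18,32', '-82,12,35', '-94,1,174', '-81,-1,32', '-81,-8,35', '-81,-14,35']
201 ['-85,24,35', '-85,18,28', '-84,12,26', '-97,1,171', '-85,-1,36', '-83,-7,24', '-84,-14,29']
202 ['-86,26,7', '-85,19,-0', '-85,13,2', '-100,1,171', '-85,-1,6', '-84,-7,-1', '-84,-13,-1']
203 ['-89,26,0', '-104,12,173', '-104,6,180', '-104,0,182', '-104,-6,179', '-103,-12,178', '-88,-14,2']
204 ['-92,26,2', '
[... 734 characters left out ...]
30,10,216', '-115,11,6', '-115,5,4', '-129,-7,210', '-115,-8,16', '-116,-15,24']
212 ['-119,24,4', '-134,9,226', '-134,3,228', '-133,-2,217', '-133,-8,216', '-119,-9,22', '-118,-15,15']
213 ['-122,24,6', '-137,9,231', '-137,3,232', '-137,-3,243', '-137,-8,237', '-121,-8,10', '-122,-15,18']
214 ['-125,24,5', '-139,9,225', '-139,3,217', '-139,-3,230', '-139,-8,224', '-125,-9,20', '-125,-15,23']
215 ['-128,24,-3', '-128,18,-2', '-127,11,-5', '-127,5,-3', '-129,-3,22', '-128,-9,20', '-128,-15,11']
216 ['-131,24,-2', '-131,18,-4', '-131,11,4', '-131,4,2', '-132,-3,23', '-132,-9,20', '-131,-15,17']
217 ['-135,24,-1', '-134,18,-8', '-135,11,4', '-134,4,2', '-135,-3,21', '-135,-9,17', '-134,-16,15']
```

```bash
Z='[0,0,-1,0,0,0.0332]'
python3 -m pendant '[[0,0,-1,0,0,0.0332],[0,0,-1,0,0,0.0332],[0,0,-1,0,0,0.0332],[0,0,-1,0,0,0.0332],[0,0,0,0,0,0]]' -0.68 20
python3 -m pendant '[[0.4,-1,0,0,0,0],[0.4,-1,0,0,0,0],[0.4,-1,0,0,0,0],[0.4,-1,0,0,0,0],[0.4,-1,0,0,0,0]]'
python3 -m pendant '[[0.4,-1,0,0,0,0],[0.4,-1,0,0,0,0],[0.4,-1,0,0,0,0],[0.4,-1,0,0,0,0],[0.4,-1,0,0,0,0]]'
python3 - <<'E'
from plant import r
print([x for x in dir(r) if x[0]!='_']);s=r.get_state();print(s["q"])
E
```

```text
clock: 0.52
tool_pos: [0.2468, -0.5769, 0.3437]
eef_rot: [1.0, -0.009, 0.002, 0.004]
contact_force: [-0.2, 0.7, 0.3]
opening: 0.644
finger_force: 0.0
clock: 0.93
tool_pos: [0.2972, -0.4488, 0.3379]
eef_rot: [1.0, -0.006, -0.0, -0.001]
contact_force: [1.1, -0.1, -0.7]
opening: 0.266
finger_force: 0.0
clock: 1.35
tool_pos: [0.3488, -0.3245, 0.3381]
eef_rot: [1.0, -0.006, -0.001, -0.0]
contact_force: [0.8, -0.7, -0.3]
opening: 0.159
finger_force: 0.0
['Unreachable', 'finish_job', 'get_state', 'grip_point_offset']
[ 0.73491637  0.36559784 -0.11826348  1.85500981  0.05282211  0.92528611
 -0.9906478 ]
```

```bash
python3 -m pendant '[[0.46,-1,0,0,0,0],[0.46,-1,0,0,0,0],[0.46,-1,0,0,0,0],[0.46,-1,0,0,0,0],[0.46,-1,0,0,0,0]]'
python3 -m pendant '[[0.46,-1,0,0,0,0],[0.46,-1,0,0,0,0],[0.46,-1,0,0,0,0],[0.46,-1,0,0,0,0],[0.46,-1,0,0,0,0]]'
python3 -m pendant '[[0.46,-1,0,0,0,0],[0.46,-1,0,0,0,0],[0.46,-1,0,0,0,0],[0.46,-1,0,0,0,0],[0.46,-0.7,0,0,0,0]]'
python3 -m pendant '[[0,0,0,0,0,0],[0,0,0,0,0,0]]'
python3 - <<'E'
from h import *
s=r.get_state();print(s["q"],s["tool_pos"],s["eef_rot"])
im,d=optics.snapshot("wrist");cv2.imwrite("pics/w1.png",im);np.savez("w1.npz",d=d,p=s["tool_pos"],q=s["eef_rot"])
E
```

```text
clock: 1.77
tool_pos: [0.408, -0.2004, 0.3382]
eef_rot: [1.0, -0.006, -0.001, -0.0]
contact_force: [0.2, -0.1, 0.7]
opening: 0.165
finger_force: 0.0
clock: 2.18
tool_pos: [0.4672, -0.0763, 0.3381]
eef_rot: [1.0, -0.006, -0.001, 0.0]
contact_force: [0.3, -0.1, -0.0]
opening: 0.159
finger_force: 0.0
clock: 2.6
tool_pos: [0.5262, 0.0419, 0.338]
eef_rot: [1.0, -0.005, -0.001, -0.0]
contact_force: [-0.9, -0.9, 0.7]
opening: 0.159
finger_force: 0.0
clock: 2.77
tool_pos: [0.5261, 0.04, 0.3378]
eef_rot: [1.0, -0.005, -0.001, 0.0]
contact_force: [-0.6, 0.2, 0.0]
opening: 0.156
finger_force: 0.0
[-0.03577202  0.44495625 -0.19674763  1.71693028  0.10045284  0.99111067
 -1.85010945] [0.52607905 0.03998848 0.3378087 ] [ 9.99986576e-01 -5.12119597e-03 -7.86562573e-04  5.29900893e-05]
```

View pics/w1.png

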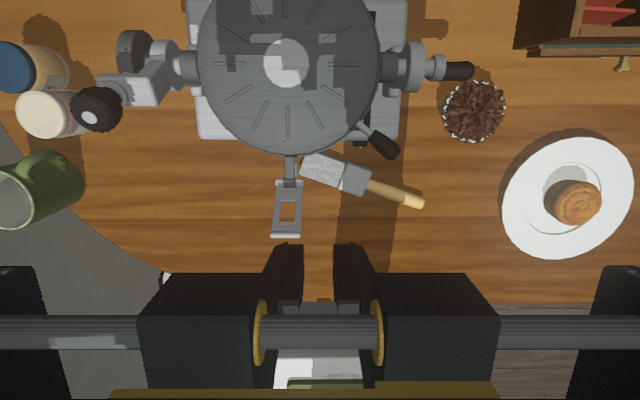

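The wrist view shows the hasp at x 271–303, y 180–238, with the knuckle at about (290,180). The black knob is at about (96,110) and the lid centre at (286,62).

```bash
python3 - <<'E'
from h import *
np.set_printoptions(precision=4,suppress=True)
z=np.load("w1.npz");c=optics.calibration("wrist");T=wristT(dict(eef_rot=z["q"],tool_pos=z["p"]),c);P=cloud("wrist",z["d"],T)
ya=-.012;X=np.array([np.cos(ya),np.sin(ya),0]);Y=np.array([-np.sin(ya),np.cos(ya),0])
im=cv2.imread("pics/w1.png")
for u,v in[(286,62),(290,172),(283,185),(299,185),(275,210),(301,210),(275,228),(287,228),(299,228),(272,236),(287,236),(300,236),(96,110),(90,117),(290,340)]:print(u,v,np.median(P[v-1:v+2,u-1:u+2].reshape(-1,3),0))
for o in([.6245,.068,0],):
    k=np.array(o)-.037*X+.14*Y+[0,0,.224];print("pred",proj("wrist",k,T),proj("wrist",k+.010*np.array([-.4226,0,.906]),T),proj("wrist",np.array(o)-.106*X+[0,0,.172],T),proj("wrist",np.array(o)+[0,0,.184],T))
m=(P[...,2]>.212)&(P[...,0]>.54)&(P[...,1]>.17)&(P[...,1]<.25);print(P[m].mean(0),P[m].min(0),P[m].max(0),m.sum())
# dark knob mask
q=P[m];u=np.array([-.4226,0,.9063]);
cyl=q-np.outer((q-np.array([.588,.2085,.224]))@u,u);print("silhouette center",(np.percentile(cyl,1,0)+np.percentile(cyl,99,0))/2,np.ptp(cyl,axis=0))
E
```

```text
286 62 [0.6283 0.0658 0.1857]
290 172 [0.5322 0.0669 0.1738]
283 185 [0.5203 0.0738 0.1763]
299 185 [0.5201 0.0585 0.1771]
275 210 [0.5043 0.079  0.2028]
301 210 [0.4326 0.0659 0.0013]
275 228 [0.4938 0.0776 0.219 ]
287 228 [0.4939 0.0673 0.2189]
299 228 [0.493  0.0578 0.2185]
272 236 [0.4909 0.0789 0.2297]
287 236 [0.4907 0.0665 0.2297]
300 236 [0.3888 0.0686 0.001 ]
96 110 [0.5937 0.1994 0.2354]
90 117 [0.5887 0.2056 0.2336]
290 340 [0.5493 0.0467 0.4198]
pred [ 94.9744 115.4624] [ 88.3569 122.211 ] [288.2028 185.3217] [283.7361  67.0452]
[0.5941 0.2029 0.2307] [0.5766 0.191  0.2125] [0.6103 0.223  0.2392] 1863
silhouette center [0.5936 0.2056 0.2266] [0.0291 0.032  0.0136]
```

```bash
python3 -m pendant '[[0.2,-0.53,0,0,0,0],[0.2,-0.53,1,0,0,0],[0,0,1,0,0,0],[0,0,1,0,0,0],[0,0,1,0,0,0]]'
python3 -m pendant '[[0,0,1,0,0,0],[0,0,0.32,0,0,0],[0,0,0,0,0,0]]'
python3 - <<'E'
from h import *
im,d=optics.snapshot("side");im2,d=optics.snapshot("top")
a=cv2.resize(im[120:240,270:400],None,fx=4,fy=4,interpolation=cv2.INTER_CUBIC)
w,_=optics.snapshot("wrist")
cv2.imwrite("pics/c2.png",np.hstack([a[:400],w[:, 180:420]]) if 0 else np.hstack([a[:400],w[:400,200:440]]))
E
```

```text
clock: 3.23
tool_pos: [0.5367, 0.0654, 0.2378]
eef_rot: [1.0, -0.007, 0.0, -0.0]
contact_force: [0.4, 0.1, 0.4]
opening: 0.165
finger_force: 0.0
clock: 3.48
tool_pos: [0.5353, 0.0649, 0.204]
eef_rot: [1.0, -0.007, -0.002, 0.001]
contact_force: [0.4, -0.2, 0.8]
opening: 0.162
finger_force: 0.0
```

View pics/c2.png

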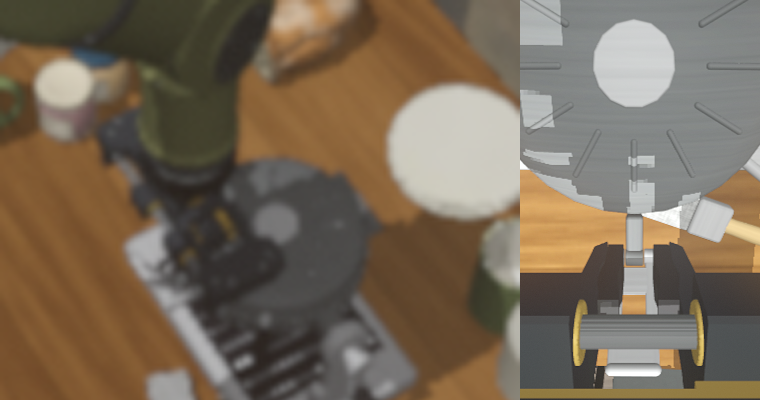

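The fingers are behind the raised hasp and straddle its centre line. I'll push it forward and down now.

```bash
python3 -m pendant '[[-0.5,-0.06,0,0,0,0],[-0.5,0,0,0,0,0],[-0.4,0,0,0,0,0],[-0.22,0,0.24,0,0,0],[-0.22,0,0.24,0,0,0]]'
python3 -m pendant '[[-0.1,0,0.4,0,0,0],[-0.1,0,0.4,0,0,0],[0,0,0.32,0,0,0],[0,0,0.32,0,0,0],[0,0,0,0,0,0]]'
python3 - <<'E'
from h import *
s=r.get_state();w,d=optics.snapshot("wrist");cv2.imwrite("pics/w3.png",w[150:,180:440]);np.savez("w3.npz",d=d,p=s["tool_pos"],q=s["eef_rot"]);print(s["q"])
E
```

```text
clock: 4.05
tool_pos: [0.492, 0.0679, 0.1957]
eef_rot: [1.0, -0.007, 0.002, -0.0]
contact_force: [-0.2, -0.3, -0.6]
opening: 0.16
finger_force: 0.3
clock: 4.47
tool_pos: [0.4859, 0.0676, 0.1573]
eef_rot: [1.0, -0.007, -0.0, 0.0]
contact_force: [0.5, -0.2, 0.5]
opening: 0.159
finger_force: 0.0
[-0.14571567  0.65118021 -0.13791058  2.04542511  0.19022482  0.4570118
 -2.01102631]
```

View pics/w3.png

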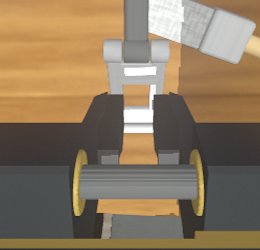

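The hasp is now slightly below level, with its lip at about y 120 of the crop. I'll back off a little and tilt the tool so the fingertips lead.

```bash
python3 -m pendant '[[0,0,-0.6,0,0,0],[-0.3,0,0,0,0.0278,0],[-0.3,0,0,0,0.0278,0],[-0.3,0,0,0,0.0278,0],[-0.3,0,0,0,0.0278,0]]'
python3 -m pendant '[[0,0,0,0,0,0],[0,0,0,0,0,0]]'
python3 - <<'E'
from h import *
np.set_printoptions(precision=3,suppress=True)
s=r.get_state();print(s["q"],R.from_quat(s["eef_rot"]).as_matrix()[:,2])
E
```

```text
clock: 4.93
tool_pos: [0.4724, 0.063, 0.1811]
eef_rot: [0.992, -0.008, 0.123, 0.012]
contact_force: [0.9, -0.1, 0.9]
opening: 0.163
finger_force: 0.0
clock: 5.1
tool_pos: [0.4743, 0.0638, 0.1815]
eef_rot: [0.992, -0.007, 0.123, 0.011]
contact_force: [0.2, 0.2, 0.1]
opening: 0.163
finger_force: 0.0
[-0.349  0.555  0.083  2.29   0.619  0.083 -2.481] [ 0.244 -0.024 -0.969]
```

The wrist joint limits the tilt to about 14°, which is enough. I'll go on along the arc with the fingers set to 16 mm so they straddle the catch.

```bash
python3 -m pendant '[[-0.14,-0.06,0.48,0,0,0],[-0.14,-0.06,0.48,0,0,0],[0.09,0,0.29,0,0,0],[0.09,0,0.29,0,0,0],[0,0,0,0,0,0]]' -0.636 20
python3 - <<'E'
from h import *
np.set_printoptions(precision=3,suppress=True)
s=r.get_state();print(s["q"],R.from_quat(s["eef_rot"]).as_matrix()[:,2])
w,d=optics.snapshot("wrist");cv2.imwrite("pics/w4.png",cv2.resize(w[100:350,180:440],None,fx=2,fy=2))
E
```

```text
clock: 5.52
tool_pos: [0.4883, 0.0669, 0.1512]
eef_rot: [0.993, -0.008, 0.115, 0.013]
contact_force: [0.2, -0.7, -0.0]
opening: 0.186
finger_force: 0.0
[-0.353  0.634  0.098  2.263  0.787  0.044 -2.65 ] [ 0.229 -0.027 -0.973]
```

View pics/w4.png

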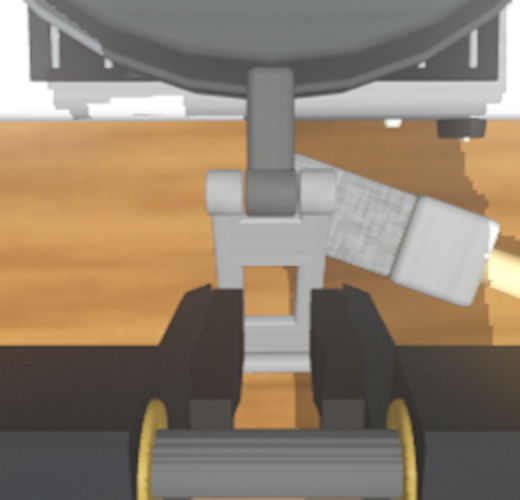

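```bash
python3 -m pendant '[[0,0,0,0,-0.015,0],[0,0,0,0,-0.015,0],[0,0,0,0,0,0]]'
python3 - <<'E'
from h import *
np.set_printoptions(precision=3,suppress=True)
s=r.get_state();print(s["q"],R.from_quat(s["eef_rot"]).as_matrix())
E
```

```text
clock: 5.82
tool_pos: [0.4888, 0.0674, 0.1528]
eef_rot: [0.998, -0.01, 0.069, 0.01]
contact_force: [0.2, 0.3, -0.4]
opening: 0.183
finger_force: 0.0
[-0.128  0.637 -0.221  2.164  0.716  0.295 -2.57 ] [[ 0.99  -0.021  0.138]
 [-0.018 -1.    -0.022]
 [ 0.138  0.019 -0.99 ]]
```

```bash
python3 -m pendant '[[-0.25,0,0.37,0,0,0],[0.31,0,0.37,0,0,0],[0.48,0,0.31,0,0,0],[0,0,0,0,0,0],[0,0,0,0,0,0]]'
python3 - <<'E'
from h import *
np.set_printoptions(precision=3,suppress=True)
s=r.get_state();print(s["q"],R.from_quat(s["eef_rot"]).as_matrix()[:,2])
w,d=optics.snapshot("wrist");cv2.imwrite("pics/w5.png",cv2.resize(w[100:350,180:440],None,fx=2,fy=2))
E
```

```text
clock: 6.23
tool_pos: [0.504, 0.0657, 0.1275]
eef_rot: [0.998, -0.009, 0.069, 0.013]
contact_force: [0.1, 0.9, -0.0]
opening: 0.183
finger_force: 0.0
[-0.158  0.695 -0.162  2.14   0.735  0.249 -2.574] [ 0.137 -0.026 -0.99 ]
```

View pics/w5.png

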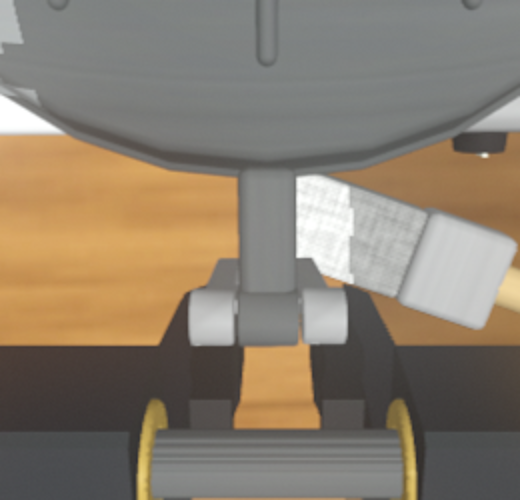

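The knuckle is at (268,317), the fingers are centred at about 277, and the hasp is nearly down. I'll push in gently until it meets its stop.

```bash
python3 -m pendant '[[0.14,-0.05,0.03,0,0,0],[0.14,0,0.02,0,0,0],[0,0,0,0,0,0]]'
python3 -m pendant '[[0.1,0,0.01,0,0,0],[0,0,0,0,0,0]]'
python3 -m pendant '[[0.1,0,0.01,0,0,0],[0,0,0,0,0,0]]'
python3 -m pendant '[[0.1,0,0.01,0,0,0],[0,0,0,0,0,0],[0,0,0,0,0,0]]'
```

```text
clock: 6.53
tool_pos: [0.5114, 0.0672, 0.1278]
eef_rot: [0.998, -0.009, 0.069, 0.012]
contact_force: [-0.4, 0.1, -0.5]
opening: 0.183
finger_force: 0.0
clock: 6.7
tool_pos: [0.5119, 0.0672, 0.1276]
eef_rot: [0.998, -0.008, 0.067, 0.012]
contact_force: [-3.8, 1.3, 2.9]
opening: 0.183
finger_force: 2.0
clock: 6.87
tool_pos: [0.5123, 0.067, 0.1275]
eef_rot: [0.998, -0.008, 0.066, 0.013]
contact_force: [-8.9, 1.2, 7.6]
opening: 0.184
finger_force: 4.6
clock: 7.12
tool_pos: [0.5126, 0.0669, 0.1273]
eef_rot: [0.998, -0.008, 0.064, 0.013]
contact_force: [-14.8, 2.3, 11.4]
opening: 0.18
finger_force: 7.0
```

```bash
python3 -m pendant '[[-0.5,0,0,0,0,0],[-1,0,-0.3,0,0,0],[0,0,-1,0,0,0],[0,0,-1,0,0,0],[0,0,-1,0,0,0]]' 0 20
python3 -m pendant '[[0,0,-1,0,0,0],[0,0,-1,0,0,0],[0,0,-1,0,0,0],[0.7,-0.8,0,0,0,0],[0.7,-0.8,0,0,0,0]]'
python3 -m pendant '[[0.7,-0.9,0,0,0.0236,0],[0.7,-0.9,0,0,0.0236,0],[0.4,-0.9,0,0,0.0236,0],[0,-0.9,0,0,0.0236,0],[0,0,0,0,0,0]]'
python3 - <<'E'
from h import *
np.set_printoptions(precision=3,suppress=True)
s=r.get_state();print(s["q"],R.from_quat(s["eef_rot"]).as_matrix())
w,d=optics.snapshot("side");p=proj("side",[[.522,.067,.172],[.522,.067,.11],[.512,.067,.136]]);print(p)
u,v=p[1].astype(int);cv2.imwrite("pics/s6.png",cv2.resize(w[v-40:v+35,u-45:u+50],None,fx=8,fy=8,interpolation=cv2.INTER_CUBIC));print(u-45,v-40)
P=cloud("side",d)
for j in range(v-10,v+14):print(j,[("%d,%d,%d"%tuple(P[j,i]*1e3)) for i in range(u-5,u+6)] )
E
```

```text
clock: 7.53
tool_pos: [0.4694, 0.0699, 0.2054]
eef_rot: [0.998, -0.008, 0.068, 0.013]
contact_force: [0.5, 0.5, -0.7]
opening: 0.498
finger_force: 0.0
clock: 7.95
tool_pos: [0.4961, 0.1101, 0.2848]
eef_rot: [0.997, -0.01, 0.07, 0.012]
contact_force: [0.7, 0.2, -0.7]
opening: 0.495
finger_force: 0.0
clock: 8.37
tool_pos: [0.5372, 0.1934, 0.2863]
eef_rot: [0.981, -0.001, 0.192, 0.014]
contact_force: [-1.4, 1.8, -0.7]
opening: 0.498
finger_force: 0.0
[-0.536  0.443 -0.027  2.016  0.596  0.432 -2.647] [[ 0.926 -0.008  0.377]
 [ 0.003 -1.    -0.028]
 [ 0.377  0.027 -0.926]]
[[312.936 190.529]
 [313.013 199.087]
 [310.58  196.864]]
268 159
189 ['548,148,39', '553,148,35', '515,76,174', '517,72,179', '522,74,171', '524,71,173', '527,69,174', '531,69,170', '533,65,174', '537,64,172', '540,63,170']
190 ['547,145,36', '549,142,38', '553,141,37', '515,69,177', '518,67,177', '521,65,178', '526,66,172', '528,63,175', '531,62,173', '534,60,173', '543,67,156']
191 ['546,144,31', '547,138,39', '551,137,37', '515,68,172', '516,64,176', '520,63,174', '522,61,176', '528,63,167', '570,125,37', '541,72,1
[... 2474 characters left out ...]
['516,96,-2', '519,92,0', '522,90,0', '527,91,-4', '528,85,4', '532,85,0', '534,81,3', '540,82,-3', '542,78,0', '541,70,15', '542,65,22']
209 ['513,90,2', '518,92,-7', '520,87,0', '524,87,-4', '527,84,-3', '529,79,4', '533,79,0', '536,77,0', '541,77,-4', '542,72,1', '541,63,18']
210 ['511,87,1', '513,83,5', '518,85,-3', '521,82,0', '524,79,1', '527,77,0', '532,76,-3', '533,72,2', '538,72,-3', '541,69,0', '545,68,-3']
211 ['508,82,4', '511,80,2', '514,77,4', '518,77,1', '522,76,0', '524,72,2', '529,73,-3', '531,69,1', '535,67,1', '537,63,4', '544,66,-7']
212 ['506,79,0', '511,79,-3', '513,76,0', '516,73,1', '519,72,0', '523,70,0', '527,69,-2', '530,67,-2', '532,62,2', '535,60,4', '540,60,-1']
```

View pics/s6.png

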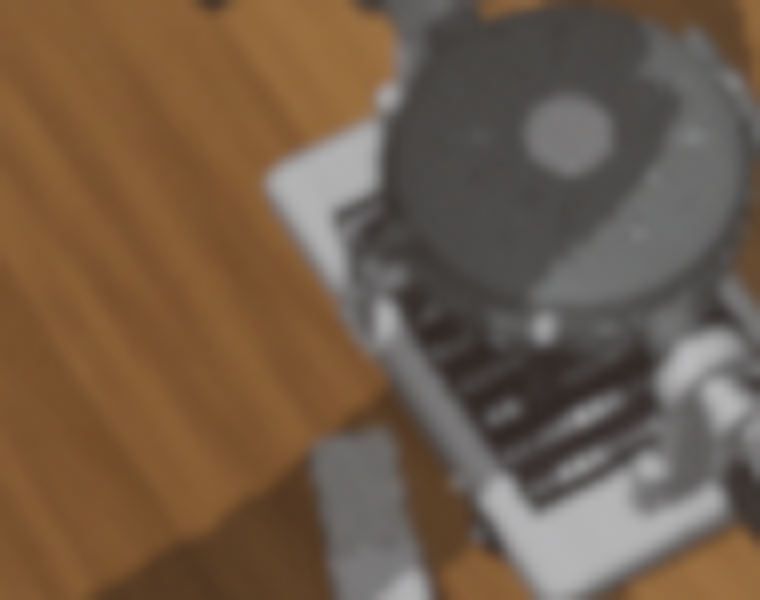

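The side view and its depth show the hasp hanging vertically (x ≈ 0.519 from z 0.17 down to 0.116), with the catch nose standing out at (0.510, 0.067, 0.140). The hasp is closed, so the knob is next.

```bash
python3 -m pendant '[[0.34,-0.19,0.4,0,0,0],[0.34,-0.19,0.4,0,0,0],[0.34,-0.19,0.4,0,0.0167,0],[0,0,0,0,0,0],[0,0,0,0,0,0]]'
python3 - <<'E'
from h import *
np.set_printoptions(precision=4,suppress=True)
s=r.get_state();M=R.from_quat(s["eef_rot"]).as_matrix();print(s["q"],M)
w,d=optics.snapshot("wrist");cv2.imwrite("pics/w7.png",w);np.savez("w7.npz",d=d,p=s["tool_pos"],q=s["eef_rot"])
c=optics.calibration("wrist");T=wristT(s,c);P=cloud("wrist",d,T)
k=np.array([.592,.2065,.224]);u=np.array([-.4226,0,.9063]);print(proj("wrist",np.array([k,k+.01*u]),T))
dark=(w.max(2)<70)&(np.linalg.norm(P-(k+.005*u),axis=-1)<.03);q=P[dark];print(dark.sum(),np.percentile(q,2,0),np.percentile(q,98,0),np.mean(np.argwhere(dark),0))
h=(P-k)@u; m=(np.linalg.norm(P-k,axis=-1)<.03)&(h>.002)
q=P[m]-np.outer(h[m],u);print(m.sum(),"axis pt",(np.percentile(q,1,0)+np.percentile(q,99,0))/2,np.ptp(q,axis=0),h[m].max())
print("TCP target delta tool frame",M.T@(k-.019*u-s["tool_pos"]),"want z",-u)
E
```

```text
clock: 8.83
tool_pos: [0.5749, 0.1977, 0.2669]
eef_rot: [0.976, -0.008, 0.215, 0.016]
contact_force: [0.2, 0.1, -0.5]
opening: 0.502
finger_force: 0.0
[-0.6234  0.5161  0.1277  1.9901  0.5884  0.328  -2.6414] [[ 0.9071 -0.0228  0.4203]
 [-0.009  -0.9994 -0.0347]
 [ 0.4208  0.0277 -0.9067]]
[[301.9275 228.9483]
 [301.7454 235.5572]]
1851 [0.5786 0.1936 0.2251] [0.6078 0.2207 0.2375] [226.1578 300.4354]
1983 axis pt [0.5936 0.2075 0.2247] [0.029  0.0315 0.0135] 0.012743864626068791
TCP target delta tool frame [-0.0026 -0.011   0.0647] want z [ 0.4226 -0.     -0.9063]
```

```bash
python3 -m pendant '[[-0.06,-0.37,0,0.0111,0,0],[0,0,0,0,0,0]]'
python3 -m pendant '[[0,0,0.6,0,0,0],[0,0,0.6,0,0,0],[0,0,0,0,0,0],[0,0,0,0,0,0]]'
python3 - <<'E'
from h import *
np.set_printoptions(precision=4,suppress=True)
s=r.get_state();M=R.from_quat(s["eef_rot"]).as_matrix();k=np.array([.593,.207,.2245]);u=np.array([-.4226,0,.9063])
print(s["q"],M[:,2],"delta tool",M.T@(k-.019*u-s["tool_pos"]))
E
```

```text
clock: 9.05
tool_pos: [0.5734, 0.2086, 0.2672]
eef_rot: [0.976, -0.004, 0.216, -0.003]
contact_force: [-0.2, -0.7, 0.3]
opening: 0.494
finger_force: 0.0
clock: 9.38
tool_pos: [0.5859, 0.2084, 0.2395]
eef_rot: [0.976, -0.004, 0.216, -0.002]
contact_force: [-0.5, 0.6, 0.6]
opening: 0.501
finger_force: 0.0
[-0.6234  0.5716  0.1514  1.9976  0.5784  0.2296 -2.6318] [ 0.4219  0.0019 -0.9066] delta tool [0.0002 0.0014 0.0357]
```

```bash
python3 -m pendant '[[0,0.06,0.7,0,0,0],[0,0,0.7,0,0,0],[0,0,0,0,0,0],[0,0,0,0,0,0]]'
python3 -m pendant '[[0,0,0,0,0,0],[0,0,0,0,0,0],[0,0,0,0,0,0],[0,0,0,0,0,0],[0,0,0,0,0,0]]' -1 60
python3 - <<'E'
from h import *
np.set_printoptions(precision=4,suppress=True)
s=r.get_state();M=R.from_quat(s["eef_rot"]).as_matrix();k=np.array([.593,.207,.2245]);u=np.array([-.4226,0,.9063])
print(s["q"],M[:,2],"delta tool",M.T@(k-.019*u-s["tool_pos"]),s["opening"]*88,s["contact_force"],s["moment"])
E
```

```text
clock: 9.72
tool_pos: [0.6005, 0.2077, 0.2083]
eef_rot: [0.976, -0.003, 0.216, -0.002]
contact_force: [-0.2, -0.0, -0.7]
opening: 0.502
finger_force: 0.0
clock: 10.13
tool_pos: [0.6008, 0.2069, 0.2092]
eef_rot: [0.976, -0.003, 0.217, -0.002]
contact_force: [-3.1, -2.1, 6.1]
opening: 0.327
finger_force: 60.0
[-0.6347  0.6401  0.2004  1.9943  0.5794  0.1517 -2.6323] [ 0.4244  0.0018 -0.9055] delta tool [-0.0007 -0.0001  0.0019] 28.780085073867788 [-3.1145 -2.1023  6.1437] [-0.5694  0.4009 -0.1643]
```

The opening of 28.8 mm and the upward reaction suggest the pads are on the upper dome of the head. I'll regrip 6 mm deeper.

```bash
python3 -m pendant '[[0,0,0,0,0,0],[0,0,0,0,0,0],[0,0,0.26,0,0,0],[0,0,0,0,0,0]]' 0 60
python3 -m pendant '[[0,0,0,0,0,0],[0,0,0,0,0,0],[0,0,0,0,0,0],[0,0,0,0,0,0],[0,0,0,0,0,0]]' -1 60
python3 - <<'E'
from h import *
np.set_printoptions(precision=4,suppress=True)
s=r.get_state();M=R.from_quat(s["eef_rot"]).as_matrix();k=np.array([.593,.207,.2245]);u=np.array([-.4226,0,.9063])
print(s["q"],M[:,2],"delta tool",M.T@(k-.019*u-s["tool_pos"]),s["opening"]*88,s["contact_force"],s["moment"])
E
```

```text
clock: 10.47
tool_pos: [0.6035, 0.2086, 0.2013]
eef_rot: [0.976, -0.002, 0.217, -0.002]
contact_force: [0.1, 0.7, 0.3]
opening: 0.502
finger_force: 0.0
clock: 10.88
tool_pos: [0.6034, 0.207, 0.2018]
eef_rot: [0.976, -0.003, 0.217, -0.001]
contact_force: [2.6, -2.5, -3.3]
opening: 0.311
finger_force: 60.0
[-0.6359  0.6559  0.2077  1.9925  0.5788  0.1378 -2.6324] [ 0.4228  0.0012 -0.9062] delta tool [ 0.0002 -0.0001 -0.0059] 27.361834281399194 [ 2.6066 -2.5419 -3.2666] [-0.4276  0.3543 -0.1632]
```

The reaction now points toward the bracket, so the pads sit just under the bulge of the head. Pulling now.

```bash
python3 -m pendant '[[0,0,-0.1,0,0,0],[0,0,-0.1,0,0,0],[0,0,-0.1,0,0,0],[0,0,0,0,0,0]]'
python3 -m pendant '[[0,0,-0.1,0,0,0],[0,0,-0.1,0,0,0],[0,0,0,0,0,0],[0,0,0,0,0,0]]'
python3 - <<'E'
from h import *
np.set_printoptions(precision=4,suppress=True)
s=r.get_state();M=R.from_quat(s["eef_rot"]).as_matrix();u=np.array([-.4226,0,.9063])
print(s["q"],M[:,2],"travel",(s["tool_pos"]-[.6034,.207,.2018])@u,s["opening"]*88,s["contact_force"]@u)
E
```

```text
clock: 11.22
tool_pos: [0.6, 0.207, 0.209]
eef_rot: [0.976, -0.003, 0.217, -0.001]
contact_force: [4.1, -3.3, -8.2]
opening: 0.312
finger_force: 60.0
clock: 11.55
tool_pos: [0.5981, 0.2071, 0.2132]
eef_rot: [0.976, -0.003, 0.217, -0.001]
contact_force: [5.2, -2.6, -8.3]
opening: 0.314
finger_force: 60.0
[-0.634   0.6303  0.1944  1.996   0.5754  0.1627 -2.6281] [ 0.4228  0.0015 -0.9062] travel 0.012602606531451819 27.63390638779277 -9.697594405221054
```

```bash
for i in 1; do python3 -m pendant '[[0,0,-0.05,0,0,0],[0,0,0,0,0,0],[0,0,0,0,0,0]]'
python3 -m pendant '[[0,0,-0.05,0,0,0],[0,0,0,0,0,0],[0,0,0,0,0,0]]'
python3 -m pendant '[[0,0,-0.05,0,0,0],[0,0,0,0,0,0],[0,0,0,0,0,0]]'; done
python3 - <<'E'
from h import *
np.set_printoptions(precision=4,suppress=True)
s=r.get_state();u=np.array([-.4226,0,.9063])
print("travel",(s["tool_pos"]-[.6034,.207,.2018])@u,s["opening"]*88,s["contact_force"]@u)
E
```

```text
clock: 11.8
tool_pos: [0.5976, 0.2071, 0.2142]
eef_rot: [0.976, -0.003, 0.217, -0.001]
contact_force: [5.2, -3.5, -8.6]
opening: 0.314
finger_force: 60.0
clock: 12.05
tool_pos: [0.5973, 0.2071, 0.2147]
eef_rot: [0.976, -0.003, 0.216, -0.001]
contact_force: [9.5, -3.0, -15.4]
opening: 0.312
finger_force: 60.0
clock: 12.3
tool_pos: [0.5972, 0.2071, 0.2148]
eef_rot: [0.976, -0.003, 0.216, -0.001]
contact_force: [15.3, -2.8, -25.1]
opening: 0.31
finger_force: 60.0
travel 0.014359626217582706 27.242678152386492 -29.221172745276043
```

```bash
python3 -m pendant '[[0,0,0.02,0,0,0],[0,0,0,0,0,0],[0,0,0,0,0,0],[0,0,0,0,0,0],[0,0,0,0,0,0]]'
python3 -m pendant '[[0,0,0,0,0,0],[0,0,0,0,0,0],[0,0,0,0,0,0],[0,0,0,0,0,0],[0,0,0,0,0,0]]'
python3 - <<'E'
from h import *
w,d=optics.snapshot("wrist");cv2.imwrite("pics/w8.png",w);s=r.get_state();u=np.array([-.4226,0,.9063])
print("travel",(s["tool_pos"]-[.6034,.207,.2018])@u,s["contact_force"]@u)
E
```

```text
clock: 12.72
tool_pos: [0.5973, 0.2071, 0.2147]
eef_rot: [0.976, -0.003, 0.216, -0.001]
contact_force: [12.6, -2.4, -21.7]
opening: 0.315
finger_force: 60.0
clock: 13.13
tool_pos: [0.5973, 0.2071, 0.2147]
eef_rot: [0.976, -0.003, 0.216, -0.001]
contact_force: [13.5, -3.0, -22.4]
opening: 0.313
finger_force: 60.0
travel 0.014279496570651206 -24.336072289653902
```

View pics/w8.png

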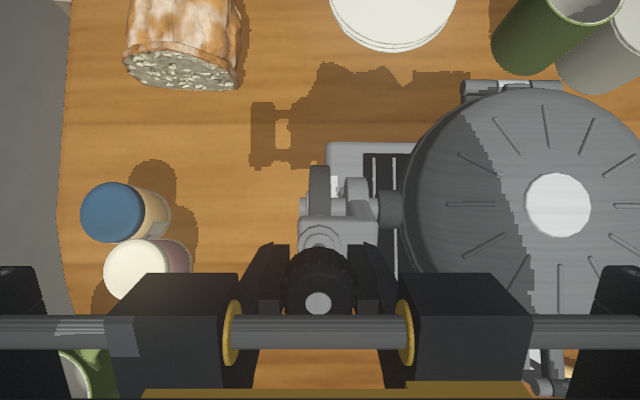

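The knob, at (318,285), is held between the pads against its stop, and the bystanders in view are standing. The grip and the pull force are steady, so I'm handing it in.

```bash
python3 -c "
from plant import r
print(r.finish_job())"
```

```text
the job is handed in; nothing more can be done
None
```

The job is handed in: the hasp is closed over its catch, and the gripper is holding the plunger knob fully back against its stop (about 14 mm of travel).

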